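# Push a sample box down the loader lane and start the meter

## Robot

A 6-joint arm with a two-finger parallel gripper is mounted at the origin on the work surface. World frame = base frame: x ahead of the robot, y to its left, z up, the work surface at z = 0. Lengths are in mm, angles in rad, forces in N, time in s.
With the tool pointing down it reaches from about 300 to 775 mm from the base axis. Payload 14.6 kg.
Tool frame: the origin (TCP) lies at the very end of the fingers, on their centre line; the grasp point (between the pads) lies 19 mm behind it; z points along the fingers, y is the direction in which the jaws open and shut (so a half turn about z gives the same grasp; the last joint's range is limited). The gripper opens to 94 mm and grips with 3 to 60 N. Pads are 16 mm wide; open, the fingers measure 119 mm over their backs; the gripper's body (75 mm by 177 mm) begins 78 mm behind the grasp point.
Start: joints at [1.155, 0.3, 1.521, -0, 1.321, -0.067], TCP at [187.971, 516.872, 205.446] pointing down, gripper open.
Joint ranges: [-3.03, 3.03], [-0.79, 2.21], [0.23, 2.52], [-1.04, 4.18], [0, 3.07], [-2.55, 2.55]. Speed limits (rad/s): [2.22, 2.22, 2.57, 3.14, 3.14, 3.14].

## Interface

Orientations are given as [roll, pitch, yaw] about the fixed x, y, z axes, in that order (R = Rz(yaw) Ry(pitch) Rx(roll)).
In Python, from cell import manip gives the robot as it stands.
- The arm moves only by the shell command python3 -m pendant 'ROWS' [FORCE]. ROWS is JSON, a list of rows, each an object with "claw": the finger opening in m, from 0 to 0.094; "delta_pos": the shift along the tool's x, y, z in m, a list of three; "rotation": the turn, a rotation vector about the tool's x, y, z in rad, a list of three. A call has 1 to 10 rows; each row is the pose to reach, as a shift and turn from the pose measured when the call began, along the tool's axes at that moment; what a row does not reach only later rows make up. A row lasts 1/8 s, in which the tool goes at most 62.5 mm and 10.7 degrees, less where a joint would pass 70% of its speed; a pose out of reach is approached as far as the arm can. A call with a gripper value outside its range is refused whole. The fingers move at their own pace and stop on an object; FORCE is the grip in N (left out, the last holds). Time passes only in rows, so rows that repeat a pose let the fingers close. It gives the time, the measured TCP pose, the force and the opening at its end, in the units of the state.
- manip.read_state(): the state, without advancing time (a new reading comes with each control period).
- manip.camera(name): name is "side" or "top"; returns the picture (400x640x3 uint8, red, green, blue); there is no depth.
- manip.camera_model(name): a dict with "fx", "fy", "cx", "cy" (pixels), "cam_to_world" (4x4, takes a point from camera to world coordinates). Camera axes: x right, y up, looking along -z (the intrinsics and any distortion apply to the point x, -y, -z); pixel columns grow to the right and rows downward; lengths in mm; the calibration is good to about 2 mm. A picture is of the moment at which its call begins. camera_model takes no time and is no camera call.
- manip.sign_off(): hands the job in, once; it reports no verdict.
The state is a dict: "clock": time; "joints": joint angles; "qd": joint speeds; "effort": joint torques, N m; "eef_pos": TCP position; "eef_rot": TCP orientation; "wrist_force": force on the tool from outside, world axes, zero at the start; "moment": the same for the moment, N m; "finger_gap": finger opening in mm.
Only numpy, scipy, OpenCV 4.12 (cv2) and the standard library are available. Lean on these libraries where they do the work, as an engineer would, in place of code of your own. Each camera call takes 0.05 s, during which the arm holds its last target.

## Task

Push the white lidded sample box along the loader's tray, between the two low guide rails, until it sits fully home against the stop at the end; neither the box nor the robot may touch a rail, so line the box up on the open apron first if it stands off-centre. Then press the meter's start button right down with a fingertip and let go. Only push the box, never lift or tip it, and leave the concrete cube, jar and cup where they are.

Things in the scene. Friction and masses are not known exactly. Their poses are not given: they have to be found in the camera images.
- loader: Fixed grey tray 380 x 170 x 6 mm. Origin on the lane's centre line, at the underside; x down the lane (push direction), y left of it, z up. Tray x -210 to 170 mm; open apron up to x -20; two rails x -20 to 150, inner faces at y +57 and -57, tops 28 mm above the bench; dark stop bar, face at x 150, 140 mm wide, top 36 mm above the bench. Box home: its origin at x 100.
- rail_left: Left guide rail (fixed, bare aluminium bar, 170 mm long along x, 12 mm wide, 22 mm high, standing on the tray). Origin at the centre of its underside; axes as the loader's. Not to be touched.
- rail_right: Right guide rail, the same as the left one, on the other side of the lane (y = -63 mm of the loader). Not to be touched.
- box: Loose white sample box with flush grey lid and a pale blank label on top, 100 mm (its x) by 90 mm (its y), 60 mm high, 0.4 to 0.8 kg. Origin at the centre of its underside; z up. Starts on the apron at about x -115 mm of the loader, its x roughly down the lane (up to 8 degrees askew, up to 20 mm off the centre line). It slides with friction and stays where it is left.
- start_top (a point): Centre of the top of the start button, a round grey cap 28 mm across in a dark housing, the only button on the flat top of the white bench meter (130 by 160 by 61 mm high, fixed). Pressed straight down.
- start (a joint): Start button travel in m: 0 is up, 0.006 is fully down (about 5 N); it springs back.
- specimen: Bystander: loose concrete cube, 50 mm, origin at the centre of its underside.
- jar: Bystander: loose closed jar, 60 mm across, 85 mm high, origin at the centre of its underside.
- cup: Bystander: loose steel cup, 72 mm across, 75 mm high, origin at the centre of its underside.
There are look-alikes about, which are no part of the job. There is more than one size of the part that bears start_top; the job needs the smaller.

How it is judged (in metres and radians):
On the way, in this order (a step that is already met when the one before it is completed fails the run):
1. the box is home against the stop (x of box in the frame of loader between 0.0965 and 0.103 m and y of box in the frame of loader between -0.0125 and 0.0125 m and z of box in the frame of loader between 0.003 and 0.009 m and angle between the x axis of box and the x axis of loader, either way round below 0.06 rad), for 0.2 s.
2. the start button is pressed down (value of joint start above 0.0045 m), for 0.05 s.
At the end, for the whole second after the job is handed in: The box stands flat on the tray, at rest, its front within 3.5 mm of the stop, within 12.5 mm of the lane's centre line and square within 3.4 degrees; the start button has been pressed at least 4.5 mm after that and is up again; the concrete cube, jar and cup are within 20 mm of where they stood (all of step 1 and linear speed of box below 0.01 m/s and value of joint start below 0.0015 m and distance of each of specimen, jar, cup from where it was at the start of the episode below 0.02 m); the robot touches nothing.
It fails at once if the box touches a guide rail (contact force between box and rail_left above 0.3 N or contact force between box and rail_right above 0.3 N).
It fails at once if the robot touches a guide rail (contact force between any of the arm, the fingers and rail_left above 0.3 N or contact force between any of the arm, the fingers and rail_right above 0.3 N).
It fails at once if the box is lifted more than about 8 mm or tipped more than 10 degrees (z of box in the frame of loader above 0.014 m or angle between box's own z axis and vertical above 0.175 rad).
It fails at once if the start button is pressed before the box is home (value of joint start above 0.003 m and not (x of box in the frame of loader between 0.0965 and 0.103 m and y of box in the frame of loader between -0.0125 and 0.0125 m and z of box in the frame of loader between 0.003 and 0.009 m and angle between the x axis of box and the x axis of loader, either way round below 0.06 rad)).
It fails at once if a bystander is moved more than 20 mm (distance of any of specimen, jar, cup from where it was at the start of the episode above 0.02 m).
It also fails if it takes over 58 s, if anything falls off the work surface, if the arm or the gripper's body presses on something with over 40 N, if the wrist force passes 120 N, or if a joint passes its speed limit or range.

## Working session

There is one attempt and no reset: what is moved stays moved. The work goes in short steps, Python scripts to look and compute and a shell command to move; the robot and the scene stay as the last step left them, time stands still between calls to the robot, and variables do not carry over. Pictures are saved under pics/ and viewed, and the job is handed in when it is done.

```bash
mkdir -p pics; ls
python3 - <<'E'
from cell import manip
import cv2,numpy as np
s=manip.read_state();print(s)
for n in("side","top"):
    im=manip.camera(n);cv2.imwrite(f"pics/{n}0.png",im[:,:,::-1])
    m=manip.camera_model(n);print(n,{k:(np.round(v,4).tolist() if not isinstance(v,str) else v) for k,v in m.items()})
E
```

```text
pics
{'clock': 0.0, 'joints': array([ 1.15543059e+00,  3.00443445e-01,  1.52160947e+00,  1.54717454e-06,
        1.32067150e+00, -6.65703150e-02]), 'qd': array([-0.00150129,  0.00124359,  0.00142294, -0.00066061, -0.00038903,
        0.00046197]), 'effort': array([-2.99466432e-03, -5.31803441e+01, -3.52725613e+01,  7.07658869e-02,
        2.45872897e-02, -1.16443448e-04]), 'eef_pos': array([187.85037977, 516.64172845, 204.88948516]), 'eef_rot': array([-3.14046351e+00, -7.67808867e-05,  2.79279681e+00]), 'wrist_force': array([0.92065945, 0.45560793, 0.09724232]), 'moment': array([-0.014981  , -0.0020284 , -0.02127866]), 'finger_gap': 93.96441155964601}
side {'fx': 363.6691, 'fy': 363.6691, 'cx': 316.546, 'cy': 195.2128, 'cam_to_world': [[0.9979, 0.0562, -0.0322, 415.8715], [-0.0641, 0.7813, -0.6209, -596.1517], [-0.0097, 0.6216, 0.7832, 748.9508], [0.0, 0.0, 0.0, 1.0]]}
top {'fx': 381.879, 'fy': 381.879, 'cx': 314.178, 'cy': 201.9867, 'cam_to_world': [[-0.0285, 0.9939, -0.107, 367.929], [-0.9995, -0.0271, 0.0144, -73.713], [0.0114, 0.1074, 0.9942, 881.0929], [0.0, 0.0, 0.0, 1.0]]}
```

View pics/side0.png

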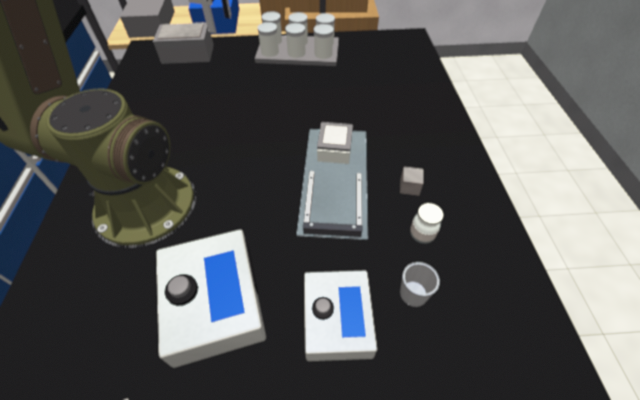

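View pics/top0.png

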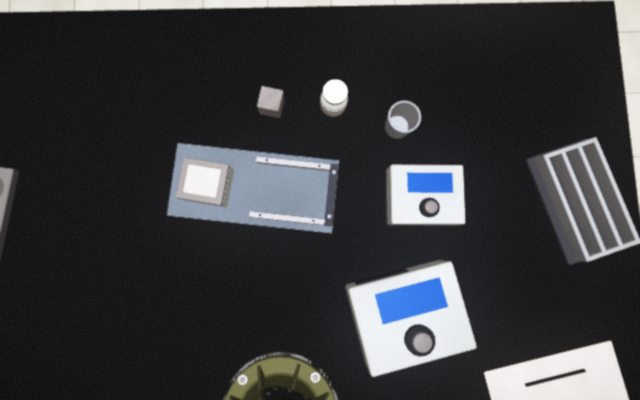

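Run:
```python
import cv2
t=cv2.imread("pics/top0.png");s=cv2.imread("pics/side0.png")
cv2.imwrite("pics/t_load.png",cv2.resize(t[130:245,155:350],None,fx=4,fy=4,interpolation=cv2.INTER_CUBIC))
cv2.imwrite("pics/s_load.png",cv2.resize(s[110:250,285:385],None,fx=4,fy=4,interpolation=cv2.INTER_CUBIC))
cv2.imwrite("pics/t_met.png",cv2.resize(t[150:240,375:480],None,fx=5,fy=5,interpolation=cv2.INTER_CUBIC))
cv2.imwrite("pics/s_met.png",cv2.resize(s[260:365,295:385],None,fx=5,fy=5,interpolation=cv2.INTER_CUBIC))
```

```text
(no output)
```

View pics/t_load.png

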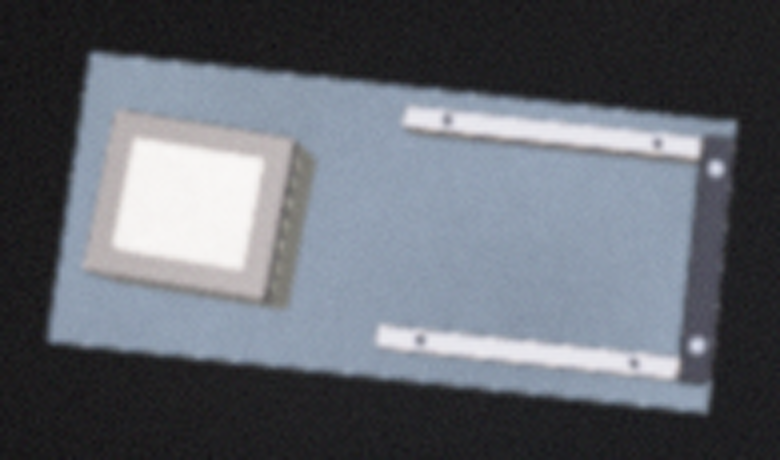

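View pics/s_load.png

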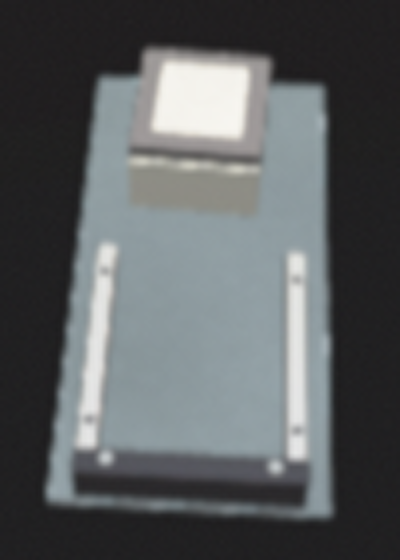

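View pics/t_met.png

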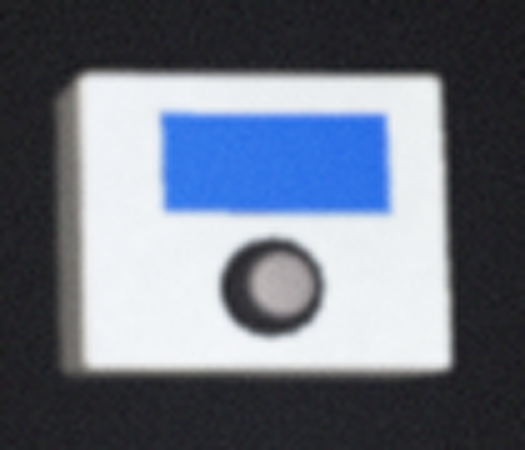

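View pics/s_met.png

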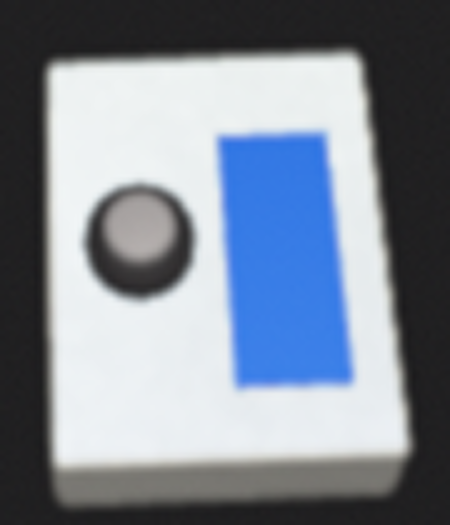

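```bash
cat > h.py <<'E'
import numpy as np,cv2
from scipy.optimize import least_squares
from cell import manip
M={n:manip.camera_model(n) for n in("side","top")}
def proj(n,P):
    m=M[n];T=np.linalg.inv(m["cam_to_world"]);P=np.atleast_2d(P);c=P@T[:3,:3].T+T[:3,3]
    return np.c_[m["cx"]-m["fx"]*c[:,0]/c[:,2],m["cy"]+m["fy"]*c[:,1]/c[:,2]]
def tri(pt,ps,z=None):
    f=lambda p:np.r_[(proj("top",p)-pt).ravel(),(proj("side",p)-ps).ravel()]
    r=least_squares(f,[450,0,50]);return r.x,np.abs(r.fun).max()
def onz(n,uv,z):
    m=M[n];uv=np.atleast_2d(uv);d=np.c_[(uv[:,0]-m["cx"])/m["fx"],-(uv[:,1]-m["cy"])/m["fy"],-np.ones(len(uv))]
    C=np.array(m["cam_to_world"]);d=d@C[:3,:3].T;o=C[:3,3];return o+d*((z-o[2])/d[:,2])[:,None]
def rig(model,views,z,p0):
    """views {cam:(N,2)}; model (N,2); fit x,y,yaw,(z)"""
    def f(p):
        c,s=np.cos(p[2]),np.sin(p[2])
        P=np.c_[model@np.array([[c,s],[-s,c]])+p[:2],np.full(len(model),p[3] if z is None else z)]
        return np.concatenate([(proj(n,P)-v).ravel() for n,v in views.items()])
    r=least_squares(f,p0 if z is None else p0[:3]);return r.x,np.round(r.fun,1)
def crop(u,f,o): return (np.array(u,float)+.5)/f-.5+np.array(o)
E
cat > m1.py <<'E'
from h import *
Lm=np.array([[-210,85],[170,85],[170,-85],[-210,-85]],float)
Bm=np.array([[-50,45],[50,45],[50,-45],[-50,-45]],float)
Lt=crop([(91,52),(737,121),(709,412),(48,343)],4,(155,130))
Ls=crop([(325,85),(333,517),(46,502),(98,75)],4,(285,110))
Bt=crop([(117,110),(298,138),(265,302),(85,270)],4,(155,130))
Bs=crop([(271,58),(262,160),(128,152),(143,47)],4,(285,110))
for nm,mo,t,s,z in(("load",Lm,Lt,Ls,6),("box",Bm,Bt,Bs,66)):
    for v in({"top":t,"side":s},{"top":t},{"side":s}):
        p,r=rig(mo,v,z,[450,0,-1.57]);print(nm,list(v),p,np.abs(r).max())
    p,r=rig(mo,{"top":t,"side":s},None,[450,0,-1.57,z]);print("free z",p,r)
b,rb=tri(crop((283,284),5,(375,150)),crop((140,228),5,(295,260)));print("button",b,rb)
ct=crop([(82,73),(440,73),(453,372),(82,372)],5,(375,150));cs=crop([(47,64),(360,53),(408,455),(53,468)],5,(295,260))
print(onz("top",ct,61),onz("side",cs,61))
# side quad order: (far-left)=top?
E
python3 m1.py
```

```text
load ['top', 'side'] [497.52409206  32.36138568  -1.70426954] 0.6
load ['top'] [497.50178723  32.44934627  -1.7036724 ] 0.2
load ['side'] [497.57936728  32.16842924  -1.70521607] 0.6
free z [497.44599514  32.13381532  -1.7042479    6.6692164 ] [-0.1  0.1  0.4  0.1  0.1 -0.  -0.  -0.3 -0.5  0.2 -0.3 -0.3  0.3 -0.4
  0.2  0.5]
box ['top', 'side'] [508.07541091 153.23201163  -1.75878838] 1.3
box ['top'] [508.17556199 153.63414096  -1.76414282] 0.5
box ['side'] [507.82678142 151.8093752   -1.74759665] 1.0
free z [508.36753837 154.15481725  -1.75880114  63.98505858] [-0.2 -0.2  0.   0.1  0.6 -0.1 -0.4  0.4  0.   0.5 -0.1 -0.3 -0.1 -1.
  0.5  0.9]
button [ 437.85655576 -332.25581769   80.55733862] 0.04700151565319288
[[ 534.74501213 -256.01316393   61.        ]
 [ 530.63088991 -413.3788121    61.        ]
 [ 399.57274449 -409.77739028   61.        ]
 [ 404.05466373 -249.45210037   61.        ]] [[ 405.2453306  -252.29509771   61.        ]
 [ 534.94283203 -256.25972106   61.        ]
 [ 528.44645968 -415.0391624    61.        ]
 [ 400.62925601 -410.95365047   61.        ]]
```

The white box is at top px ~(203,182), on the loader apron. Its loader-frame pose is about x -121, y -5.6 mm and -3.3°.

There are two look-alike meters: a small one at top px (427,195) and side px (340,315), and a large one at top px (412,318) and side px (208,298). The small one's measured top is 130 x 159 mm, which matches the description, so it is the one with start_top. The enlarged crop confirms a single round grey button, at about (438,-332,80.5) mm.

I'll nudge the box sideways with spread fingertips first, then push it from behind.

```bash
cat >> h.py <<'E'
from scipy.spatial.transform import Rotation as Ro
L=np.array([497.5,32.4]);LY=-1.704
def lw(x,y,yaw=LY): 
    c,s=np.cos(LY),np.sin(LY);return L+np.array([c*x-s*y,s*x+c*y])
def wl(p):
    c,s=np.cos(LY),np.sin(LY);d=np.asarray(p)[:2]-L;return np.array([c*d[0]+s*d[1],-s*d[0]+c*d[1]])
def go(p,yaw):
    st=manip.read_state();R=Ro.from_euler("xyz",st["eef_rot"]);T=Ro.from_euler("xyz",[np.pi,0,yaw])
    print("dpos m",np.round(R.inv().apply(np.array(p)-st["eef_pos"])/1e3,4),"rot",np.round((R.inv()*T).as_rotvec(),4))
def where():
    st=manip.read_state();print("t",st["clock"],"tcp",st["eef_pos"].round(1),"rot",st["eef_rot"].round(3),"load",wl(st["eef_pos"]).round(1),"F",st["wrist_force"].round(1),"gap",round(st["finger_gap"],1))
E
python3 - <<'E'
from h import *
go([*lw(-121,-90),150],3.008)
E
```

```text
dpos m [-0.3427 -0.2503  0.0552] rot [-1.000e-03 -2.000e-04 -2.152e-01]
```

```bash
python3 -m pendant '[{"claw":0.06,"delta_pos":[-0.343,-0.25,0.055],"rotation":[-0.001,0,-0.215]},{"claw":0.06,"delta_pos":[-0.343,-0.25,0.055],"rotation":[-0.001,0,-0.215]},{"claw":0.06,"delta_pos":[-0.343,-0.25,0.055],"rotation":[-0.001,0,-0.215]},{"claw":0.06,"delta_pos":[-0.343,-0.25,0.055],"rotation":[-0.001,0,-0.215]},{"claw":0.06,"delta_pos":[-0.343,-0.25,0.055],"rotation":[-0.001,0,-0.215]},{"claw":0.06,"delta_pos":[-0.343,-0.25,0.055],"rotation":[-0.001,0,-0.215]},{"claw":0.06,"delta_pos":[-0.343,-0.25,0.055],"rotation":[-0.001,0,-0.215]},{"claw":0.06,"delta_pos":[-0.343,-0.25,0.055],"rotation":[-0.001,0,-0.215]},{"claw":0.06,"delta_pos":[-0.343,-0.25,0.055],"rotation":[-0.001,0,-0.215]}]'
python3 - <<'E'
from h import *
where();go([*lw(-121,-90),35],3.008)
E
```

```text
clock: 1.23
eef_pos: [424.5, 164.6, 150.1]
eef_rot: [-3.142, -0.001, 3.007]
wrist_force: [-0.5, 0.9, -0.6]
finger_gap: 60.0
t 1.225 tcp [424.5 164.6 150.1] rot [-3.142e+00 -1.000e-03  3.007e+00] load [-121.4  -89.9] F [-0.5  0.9 -0.6] gap 60.0
dpos m [ 0.     -0.0004  0.1151] rot [-0.     -0.0006 -0.0007]
```

```bash
python3 -m pendant '[{"claw":0.06,"delta_pos":[0,0,0.06],"rotation":[0,0,0]},{"claw":0.06,"delta_pos":[0,0,0.115],"rotation":[0,0,0]},{"claw":0.06,"delta_pos":[0,0,0.115],"rotation":[0,0,0]},{"claw":0.06,"delta_pos":[0,0,0.115],"rotation":[0,0,0]}]'
python3 - <<'E'
from h import *
where()
t=manip.camera("top")[:,:,::-1];s=manip.camera("side")[:,:,::-1]
a=cv2.resize(t[120:270,130:330],None,fx=3,fy=3,interpolation=3)
b=cv2.resize(s[90:240,240:390],None,fx=3,fy=3,interpolation=3)
cv2.imwrite("pics/c1a.png",a);cv2.imwrite("pics/c1b.png",b)
E
```

```text
clock: 1.72
eef_pos: [425.2, 165.6, 37.0]
eef_rot: [3.141, 0.001, 3.009]
wrist_force: [-0.7, 0.8, 0.5]
finger_gap: 60.3
t 1.725 tcp [425.2 165.6  37. ] rot [3.141e+00 1.000e-03 3.009e+00] load [-122.4  -89.4] F [-0.7  0.8  0.5] gap 60.3
```

View pics/c1a.png

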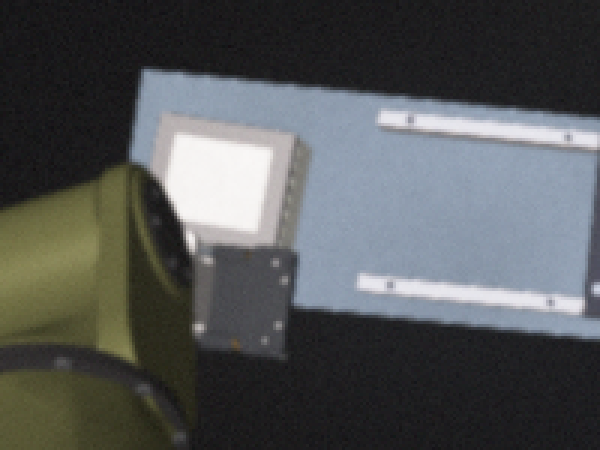

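View pics/c1b.png

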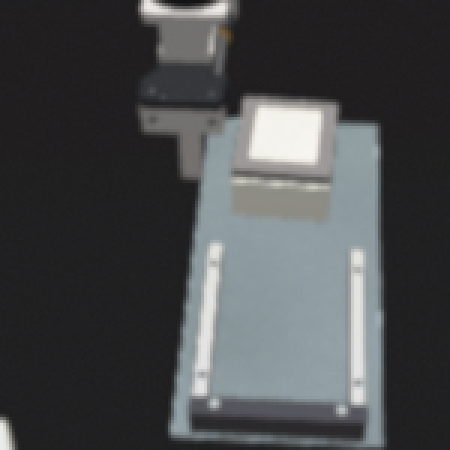

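```bash
python3 -m pendant '[{"claw":0.06,"delta_pos":[-0.012,0.001,0],"rotation":[0,0,0]},{"claw":0.06,"delta_pos":[-0.02,0.001,0],"rotation":[0,0,0]},{"claw":0.06,"delta_pos":[-0.024,0.001,0],"rotation":[0,0,0]},{"claw":0.06,"delta_pos":[-0.027,0.001,0],"rotation":[0,0,0]},{"claw":0.06,"delta_pos":[-0.03,0.001,0],"rotation":[0,0,0]},{"claw":0.06,"delta_pos":[-0.032,0.001,0],"rotation":[0,0,0]},{"claw":0.06,"delta_pos":[-0.034,0.001,0],"rotation":[0,0,0]},{"claw":0.06,"delta_pos":[-0.036,0.001,0],"rotation":[0,0,0]},{"claw":0.06,"delta_pos":[-0.036,0.001,0],"rotation":[0,0,0]}]'
python3 - <<'E'
from h import *
where()
t=manip.camera("top")[:,:,::-1];s=manip.camera("side")[:,:,::-1]
cv2.imwrite("pics/c2a.png",cv2.resize(t[130:245,155:350],None,fx=4,fy=4,interpolation=3))
cv2.imwrite("pics/c2b.png",cv2.resize(s[110:250,285:385],None,fx=4,fy=4,interpolation=3))
E
```

```text
clock: 2.95
eef_pos: [460.9, 161.4, 37.2]
eef_rot: [3.141, 0.001, 3.008]
wrist_force: [-3.5, -0.9, 0.8]
finger_gap: 60.1
t 2.95 tcp [460.9 161.4  37.2] rot [3.141e+00 1.000e-03 3.008e+00] load [-123.   -53.4] F [-3.5 -0.9  0.8] gap 60.1
```

View pics/c2a.png

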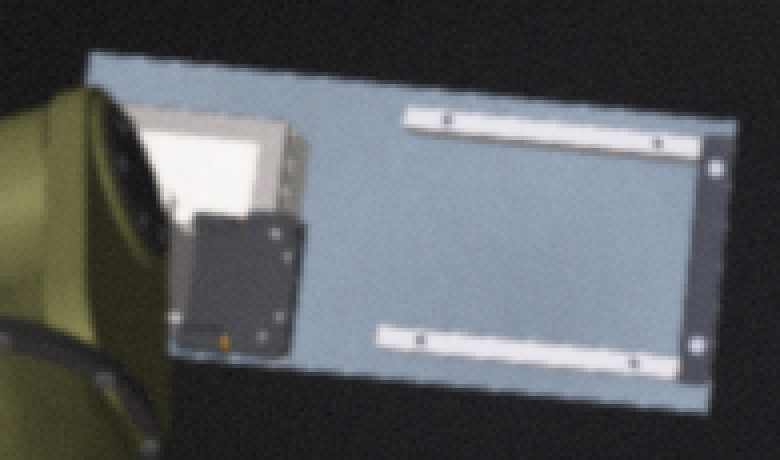

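View pics/c2b.png

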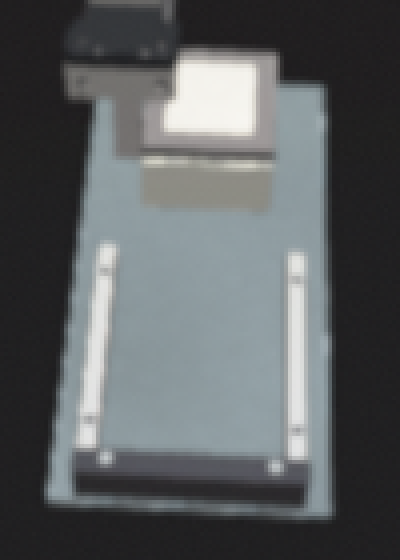

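```bash
python3 -m pendant '[{"claw":0.06,"delta_pos":[0.02,0,0],"rotation":[0,0,0]},{"claw":0.06,"delta_pos":[0.05,0,0],"rotation":[0,0,0]},{"claw":0.06,"delta_pos":[0.05,0,-0.06],"rotation":[0,0,0]},{"claw":0.06,"delta_pos":[0.05,0,-0.11],"rotation":[0,0,0]},{"claw":0.06,"delta_pos":[0.05,0,-0.11],"rotation":[0,0,0]}]'
python3 - <<'E'
from h import *
where();go([*lw(-215,0),145],1.4376)
E
```

```text
clock: 3.68
eef_pos: [413.0, 168.6, 150.5]
eef_rot: [3.137, 0.009, 3.008]
wrist_force: [-0.6, 0.2, 0.4]
finger_gap: 60.2
t 3.675 tcp [413.  168.6 150.5] rot [3.137 0.009 3.008] load [-123.8 -101.9] F [-0.6  0.2  0.4] gap 60.2
dpos m [-0.1018  0.0912  0.0068] rot [0.01   0.0034 1.5705]
```

```bash
python3 -m pendant '[{"claw":0.06,"delta_pos":[-0.012,0.011,0.001],"rotation":[0,0,0.18]},{"claw":0.06,"delta_pos":[-0.024,0.021,0.002],"rotation":[0,0,0.36]},{"claw":0.06,"delta_pos":[-0.036,0.032,0.003],"rotation":[0,0,0.54]},{"claw":0.06,"delta_pos":[-0.048,0.043,0.004],"rotation":[0.01,0,0.72]},{"claw":0.06,"delta_pos":[-0.06,0.054,0.005],"rotation":[0.01,0,0.9]},{"claw":0.06,"delta_pos":[-0.072,0.065,0.006],"rotation":[0.01,0,1.08]},{"claw":0.06,"delta_pos":[-0.084,0.076,0.007],"rotation":[0.01,0,1.26]},{"claw":0.06,"delta_pos":[-0.095,0.085,0.007],"rotation":[0.01,0.002,1.44]},{"claw":0.06,"delta_pos":[-0.102,0.091,0.007],"rotation":[0.01,0.003,1.57]},{"claw":0.06,"delta_pos":[-0.102,0.091,0.007],"rotation":[0.01,0.003,1.57]}]'
python3 - <<'E'
from h import *
where();go([*lw(-215,0),36],1.4376)
t=manip.camera("top")[:,:,::-1];s=manip.camera("side")[:,:,::-1]
cv2.imwrite("pics/c3a.png",cv2.resize(t[130:245,155:350],None,fx=4,fy=4,interpolation=3))
cv2.imwrite("pics/c3b.png",cv2.resize(s[110:250,285:385],None,fx=4,fy=4,interpolation=3))
E
```

```text
clock: 4.92
eef_pos: [526.2, 245.3, 143.4]
eef_rot: [-3.141, 0.001, 1.439]
wrist_force: [0.3, -0.2, -0.5]
finger_gap: 59.7
t 4.925 tcp [526.2 245.3 143.4] rot [-3.141e+00  1.000e-03  1.439e+00] load [-2.148e+02  2.000e-01] F [ 0.3 -0.2 -0.5] gap 59.7
dpos m [ 3.000e-04 -1.000e-04  1.074e-01] rot [-0.0008  0.0009  0.0015]
```

View pics/c3a.png

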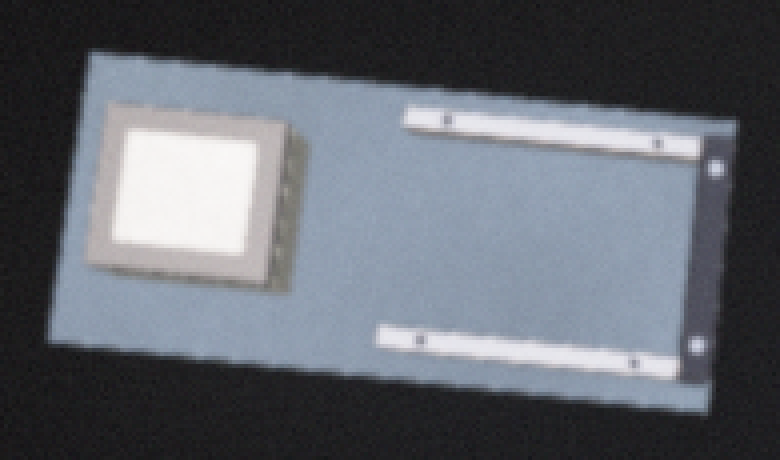

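View pics/c3b.png

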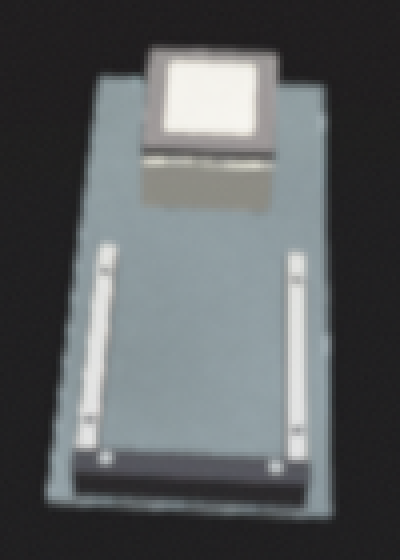

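The box is clear in both views and now looks square. Its lid corners are at top-crop (107,103), (289,121), (266,284), (87,263) and side-crop (150,47), (279,52), (276,157), (142,151). I'll measure its pose.

Run:
```python
from h import *
Bm=np.array([[-50,45],[50,45],[50,-45],[-50,-45]],float)
t=crop([(107,103),(289,121),(266,284),(87,263)],4,(155,130));s=crop([(279,52),(276,157),(142,151),(150,47)],4,(285,110))
for v in({"top":t,"side":s},{"top":t},{"side":s}):
    p,r=rig(Bm,v,66,[450,0,-1.57]);print(wl(p),p[2]-LY,np.abs(r).max())
# rails: inner-face check, top z=28 centreline midpoint
for c in([(403,117),(700,148)],[(377,336),(679,367)]):
    for q in onz("top",crop(c,4,(155,130)),28): print("rail",wl(q).round(1))
for c in([(297,253),(297,458)],[(108,243),(87,445)]):
    for q in onz("side",crop(c,4,(285,110)),28): print("railS",wl(q).round(1))
```

```text
[-124.18723377    1.16443321] -0.0002585779210186878 1.2
[-124.61366973    0.8767856 ] 0.0010363155644264044 1.0
[-122.64586305    1.66377274] -0.0031054146129583238 0.8
rail [-20.7  62.1]
rail [148.8  62.3]
rail [-20.  -63.2]
rail [149.6 -62.6]
railS [-19.   63.1]
railS [144.8  62.6]
railS [-20.4 -62.9]
railS [143.3 -62.8]
```

Both views agree: the box is centred to about 1 mm and square. I'll lower behind it, with the tips above the rail tops, and push.

```bash
python3 -m pendant '[{"claw":0.06,"delta_pos":[0,0,0.055],"rotation":[0,0,0]},{"claw":0.06,"delta_pos":[0,0,0.106],"rotation":[0,0,0.001]},{"claw":0.06,"delta_pos":[0,0,0.106],"rotation":[0,0,0.001]},{"claw":0.06,"delta_pos":[0,0,0.106],"rotation":[0,0,0.001]}]' | head -3
python3 - <<'E'
from h import *
where();go([*lw(-80,0),37],1.4376)
E
```

```text
clock: 5.52
eef_pos: [526.6, 245.3, 40.0]
eef_rot: [3.14, -0.0, 1.441]
t 5.525 tcp [526.6 245.3  40. ] rot [ 3.14  -0.     1.441] load [-214.9    0.6] F [-0.2  0.4 -0.2] gap 59.4
dpos m [-0.1349 -0.0011  0.0029] rot [ 0.0015 -0.0004  0.0038]
```

```bash
python3 -m pendant '[{"claw":0.06,"delta_pos":[-0.018,0,0.002],"rotation":[0,0,0.004]},{"claw":0.06,"delta_pos":[-0.025,0,0.002],"rotation":[0,0,0.004]},{"claw":0.06,"delta_pos":[-0.031,0,0.002],"rotation":[0,0,0.004]},{"claw":0.06,"delta_pos":[-0.037,-0.001,0.002],"rotation":[0,0,0.004]},{"claw":0.06,"delta_pos":[-0.047,-0.001,0.002],"rotation":[0,0,0.004]},{"claw":0.06,"delta_pos":[-0.059,-0.001,0.002],"rotation":[0,0,0.004]},{"claw":0.06,"delta_pos":[-0.071,-0.001,0.002],"rotation":[0,0,0.004]},{"claw":0.06,"delta_pos":[-0.083,-0.001,0.002],"rotation":[0,0,0.004]},{"claw":0.06,"delta_pos":[-0.091,-0.001,0.002],"rotation":[0,0,0.004]},{"claw":0.06,"delta_pos":[-0.095,-0.001,0.002],"rotation":[0,0,0.004]}]'
python3 - <<'E'
from h import *
where();go([*lw(42,0),38],1.4376)
t=manip.camera("top")[:,:,::-1];s=manip.camera("side")[:,:,::-1]
cv2.imwrite("pics/c4a.png",cv2.resize(t[130:245,155:350],None,fx=4,fy=4,interpolation=3))
cv2.imwrite("pics/c4b.png",cv2.resize(s[110:250,285:385],None,fx=4,fy=4,interpolation=3))
E
```

```text
clock: 6.78
eef_pos: [513.9, 151.5, 38.7]
eef_rot: [3.138, -0.002, 1.437]
wrist_force: [1.0, 5.5, 3.6]
finger_gap: 60.0
t 6.775 tcp [513.9 151.5  38.7] rot [ 3.138e+00 -2.000e-03  1.437e+00] load [-120.2    0.4] F [1.  5.5 3.6] gap 60.0
dpos m [-0.1622 -0.0004  0.0004] rot [ 0.0031 -0.0019 -0.0004]
```

View pics/c4a.png

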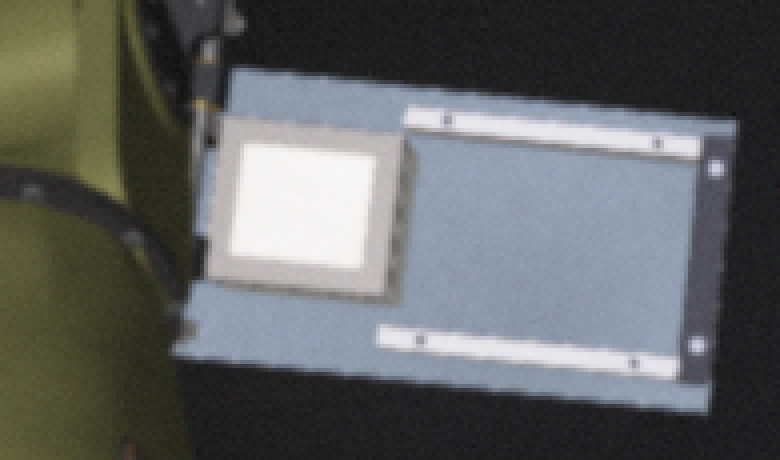

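View pics/c4b.png

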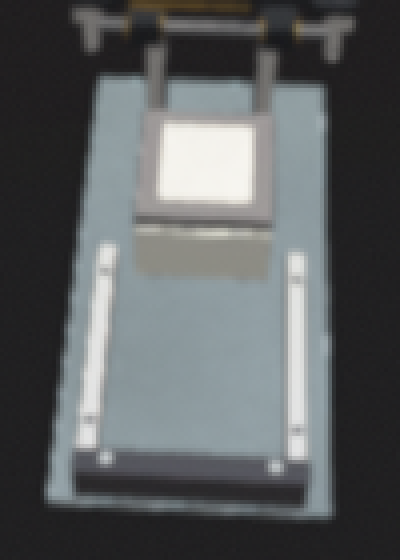

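Run:
```python
from h import *
Bm=np.array([[-50,45],[50,45],[50,-45],[-50,-45]],float)
t=crop([(223,117),(406,133),(383,298),(207,277)],4,(155,130));s=crop([(274,112),(271,227),(133,219),(142,112)],4,(285,110))
for v in({"top":t,"side":s},{"top":t},{"side":s}):
    p,r=rig(Bm,v,66,[450,0,-1.57]);print(wl(p),p[2]-LY,np.abs(r).max(),r)
```

```text
[-60.31211006  -0.11764086] 0.004391977297190985 1.3 [ 0.3 -0.3  0.5  0.3  1.3  0.2 -1.1  0.7  0.   0.7  0.7 -1.3  0.1 -0.7
  0.1 -0.5]
[-60.89976803   0.29196127] 0.005650418963396353 1.4 [ 0.  -0.5  0.2  0.1  1.1 -0.1 -1.4  0.5]
[-58.58649839  -0.68965334] 0.002426700479642774 1.2 [-0.2  1.2  0.4 -0.8 -0.2 -0.2 -0.1 -0.1]
```

The box is at x about -60, y about 0 and square. I'll keep pushing.

```bash
python3 -m pendant '[{"claw":0.06,"delta_pos":[-0.013,0,0],"rotation":[0,0,0]},{"claw":0.06,"delta_pos":[-0.027,0,0],"rotation":[0.003,0,0]},{"claw":0.06,"delta_pos":[-0.042,0,0],"rotation":[0.003,0,0]},{"claw":0.06,"delta_pos":[-0.057,0,0],"rotation":[0.003,-0.001,0]},{"claw":0.06,"delta_pos":[-0.072,0,0],"rotation":[0.003,-0.002,0]},{"claw":0.06,"delta_pos":[-0.087,0,0],"rotation":[0.003,-0.002,0]},{"claw":0.06,"delta_pos":[-0.102,0,0],"rotation":[0.003,-0.002,0]},{"claw":0.06,"delta_pos":[-0.117,0,0],"rotation":[0.003,-0.002,0]},{"claw":0.06,"delta_pos":[-0.128,0,0],"rotation":[0.003,-0.002,0]},{"claw":0.06,"delta_pos":[-0.134,0,0],"rotation":[0.003,-0.002,0]}]'
python3 - <<'E'
from h import *
where();go([*lw(42,0),38],1.4376)
t=manip.camera("top")[:,:,::-1]
cv2.imwrite("pics/c5a.png",cv2.resize(t[130:245,155:350],None,fx=4,fy=4,interpolation=3))
E
```

```text
clock: 8.12
eef_pos: [495.9, 17.7, 38.4]
eef_rot: [-3.141, 0.001, 1.437]
wrist_force: [0.3, 5.8, 3.6]
finger_gap: 60.1
t 8.125 tcp [495.9  17.7  38.4] rot [-3.141e+00  1.000e-03  1.437e+00] load [14.8  0.3] F [0.3 5.8 3.6] gap 60.1
dpos m [-0.0272 -0.0003  0.0004] rot [-0.0002  0.0008 -0.0009]
```

View pics/c5a.png

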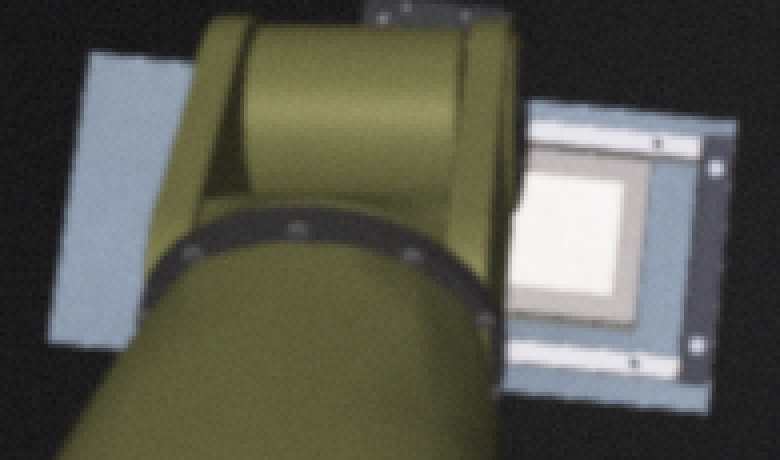

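The box's front edge is at crop x~640, with the stop at ~690 and gaps to both rails. Now the final stretch, slowly.

```bash
python3 -m pendant '[{"claw":0.06,"delta_pos":[-0.006,0,0],"rotation":[0,0,0]},{"claw":0.06,"delta_pos":[-0.012,0,0],"rotation":[0,0,0]},{"claw":0.06,"delta_pos":[-0.017,0,0],"rotation":[0,0,0]},{"claw":0.06,"delta_pos":[-0.021,0,0],"rotation":[0,0,0]},{"claw":0.06,"delta_pos":[-0.023,0,0],"rotation":[0,0,0]},{"claw":0.06,"delta_pos":[-0.024,0,0],"rotation":[0,0,0]},{"claw":0.06,"delta_pos":[-0.024,0,0],"rotation":[0,0,0]}]'
python3 -c "
from h import *
where();go([*lw(42,0),38],1.4376)"
```

```text
clock: 9.05
eef_pos: [492.5, -6.6, 38.3]
eef_rot: [-3.141, 0.001, 1.437]
wrist_force: [0.6, 2.0, 0.8]
finger_gap: 60.0
t 9.05 tcp [492.5  -6.6  38.3] rot [-3.141e+00  1.000e-03  1.437e+00] load [39.3  0.2] F [0.6 2.  0.8] gap 60.0
dpos m [-0.0027 -0.0002  0.0003] rot [-0.0005  0.0014 -0.0008]
```

```bash
python3 -m pendant '[{"claw":0.06,"delta_pos":[-0.001,0,0],"rotation":[0,0,0]},{"claw":0.06,"delta_pos":[-0.002,0,0],"rotation":[0,0,0]},{"claw":0.06,"delta_pos":[-0.002,0,0],"rotation":[0,0,0]}]'
python3 - <<'E'
from h import *
where()
t=manip.camera("top")[:,:,::-1];s=manip.camera("side")[:,:,::-1]
cv2.imwrite("pics/c6a.png",cv2.resize(t[130:245,155:350],None,fx=4,fy=4,interpolation=3))
cv2.imwrite("pics/c6b.png",cv2.resize(s[110:250,285:385],None,fx=4,fy=4,interpolation=3))
E
```

```text
clock: 9.43
eef_pos: [492.2, -8.6, 38.3]
eef_rot: [-3.141, 0.001, 1.437]
wrist_force: [0.3, 2.7, 1.6]
finger_gap: 60.2
t 9.425 tcp [492.2  -8.6  38.3] rot [-3.141e+00  1.000e-03  1.437e+00] load [41.4  0.2] F [0.3 2.7 1.6] gap 60.2
```

View pics/c6a.png

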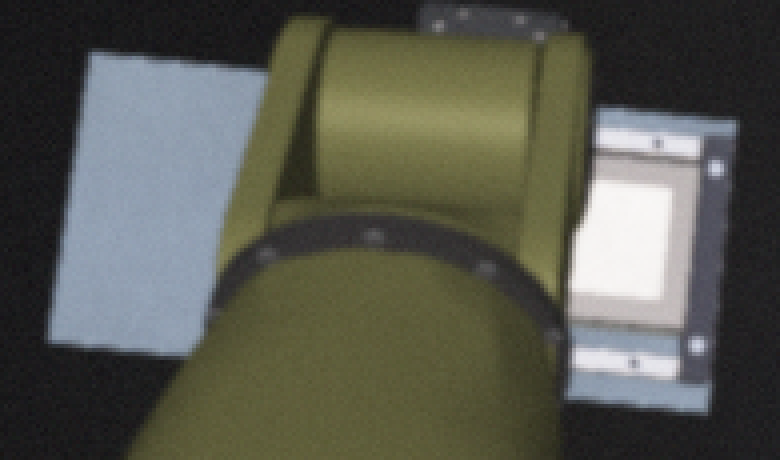

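View pics/c6b.png

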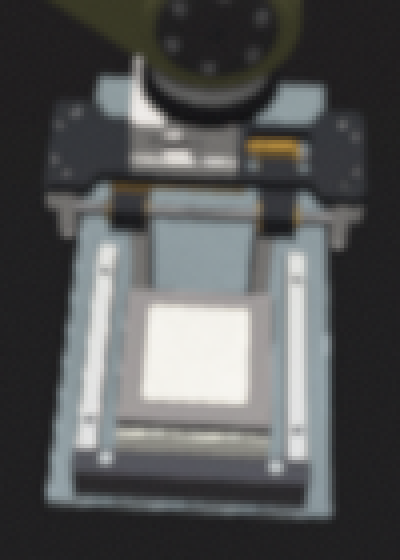

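No clear contact force yet. I'll creep on until the stop reacts.

```bash
python3 -m pendant '[{"claw":0.06,"delta_pos":[-0.001,0,0],"rotation":[0,0,0]},{"claw":0.06,"delta_pos":[-0.0015,0,0],"rotation":[0,0,0]},{"claw":0.06,"delta_pos":[-0.0015,0,0],"rotation":[0,0,0]}]'; python3 -c "
from h import *
where()"
```

```text
clock: 9.9
eef_pos: [492.3, -8.8, 38.5]
eef_rot: [-3.141, -0.001, 1.437]
wrist_force: [3.2, 15.6, 2.4]
finger_gap: 59.7
t 9.9 tcp [492.3  -8.8  38.5] rot [-3.141e+00 -1.000e-03  1.437e+00] load [41.5  0.3] F [ 3.2 15.6  2.4] gap 59.7
```

The push force jumped to 16 N with the TCP halted, so the box is against the stop. I'll back off, lift, and check.

```bash
python3 -m pendant '[{"claw":0.06,"delta_pos":[0.01,0,0],"rotation":[0,0,0]},{"claw":0.06,"delta_pos":[0.05,0,0],"rotation":[0,0,0]},{"claw":0.06,"delta_pos":[0.09,0,-0.03],"rotation":[0,0,0]},{"claw":0,"delta_pos":[0.14,0,-0.08],"rotation":[0,0,0]},{"claw":0,"delta_pos":[0.2,0,-0.13],"rotation":[0,0,0]},{"claw":0,"delta_pos":[0.2,0,-0.14],"rotation":[0,0,0]},{"claw":0,"delta_pos":[0.2,0,-0.14],"rotation":[0,0,0]}]'
python3 - <<'E'
from h import *
where()
go([437.9,-332.3,150],1.437);go([437.9,-332.3,150],1.437-1.3)
t=manip.camera("top")[:,:,::-1];s=manip.camera("side")[:,:,::-1]
cv2.imwrite("pics/c7a.png",cv2.resize(t[130:245,155:350],None,fx=4,fy=4,interpolation=3))
cv2.imwrite("pics/c7b.png",cv2.resize(s[110:250,285:385],None,fx=4,fy=4,interpolation=3))
E
```

```text
clock: 10.78
eef_pos: [519.5, 190.3, 179.7]
eef_rot: [3.139, -0.001, 1.438]
wrist_force: [-0.4, -0.4, -0.6]
finger_gap: 23.5
t 10.775 tcp [519.5 190.3 179.7] rot [ 3.139e+00 -1.000e-03  1.438e+00] load [-159.4    0.9] F [-0.4 -0.4 -0.6] gap 23.5
dpos m [-0.5288 -0.0119  0.0291] rot [ 0.0025 -0.0012  0.0013]
dpos m [-0.5288 -0.0119  0.0291] rot [ 0.0014 -0.0026  1.3013]
```

View pics/c7a.png

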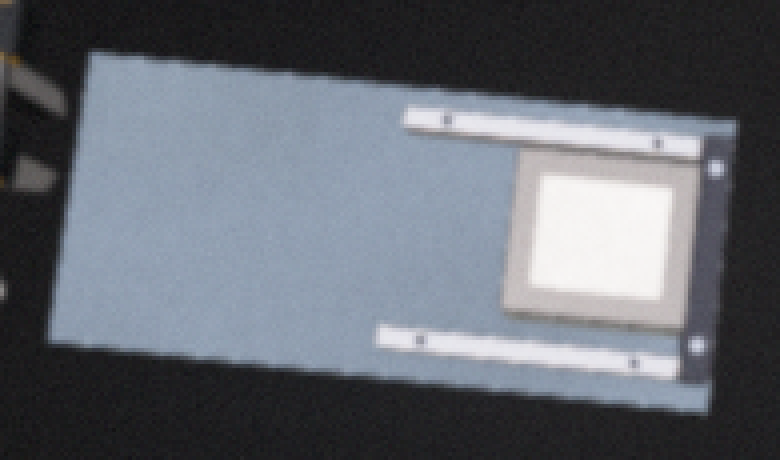

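View pics/c7b.png

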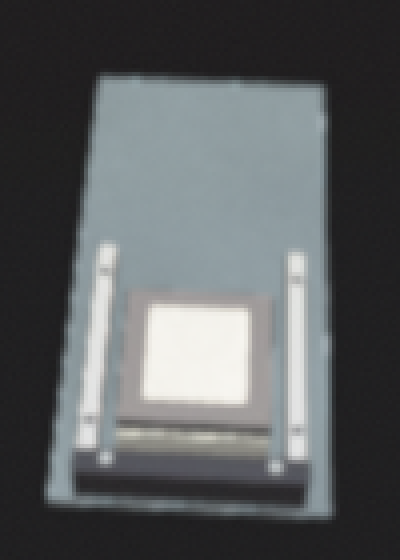

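```bash
python3 - <<'E'
from h import *
Bm=np.array([[-50,45],[50,45],[50,-45],[-50,-45]],float)
t=crop([(518,148),(700,163),(686,328),(503,311)],4,(155,130));s=crop([(272,295),(272,424),(117,418),(127,291)],4,(285,110))
for v in({"top":t,"side":s},{"top":t},{"side":s}):
    p,r=rig(Bm,v,66,[450,0,-1.57]);print(wl(p),p[2]-LY,np.abs(r).max())
E
python3 -m pendant '[{"claw":0,"delta_pos":[-0.06,-0.001,0],"rotation":[0,0,0]},{"claw":0,"delta_pos":[-0.12,-0.003,0],"rotation":[0,0,0]},{"claw":0,"delta_pos":[-0.18,-0.004,0],"rotation":[0,0,0]},{"claw":0,"delta_pos":[-0.24,-0.005,0],"rotation":[0,0,0]},{"claw":0,"delta_pos":[-0.3,-0.007,0],"rotation":[0,0,0]},{"claw":0,"delta_pos":[-0.36,-0.008,0],"rotation":[0,0,0]},{"claw":0,"delta_pos":[-0.42,-0.009,0.01],"rotation":[0,0,0]},{"claw":0,"delta_pos":[-0.48,-0.011,0.02],"rotation":[0,0,0]},{"claw":0,"delta_pos":[-0.529,-0.012,0.029],"rotation":[0.0025,-0.001,0]},{"claw":0,"delta_pos":[-0.529,-0.012,0.029],"rotation":[0.0025,-0.001,0]}]'
python3 - <<'E'
from h import *
where();go([437.9,-332.3,100],1.437)
E
```

```text
[100.0061277   0.3187191] 0.016092734004282017 0.8
[99.93711937  0.35973056] 0.01882775134121717 0.4
[100.13818753   0.27856587] 0.012121642049864212 0.8
clock: 12.12
eef_pos: [433.3, -336.6, 146.0]
eef_rot: [-3.134, -0.0, 1.432]
wrist_force: [0.7, 1.1, -0.6]
finger_gap: 0.4
t 12.125 tcp [ 433.3 -336.6  146. ] rot [-3.134 -0.     1.432] load [374.3 -14.7] F [ 0.7  1.1 -0.6] gap 0.4
dpos m [0.0049 0.0043 0.046 ] rot [-0.0075 -0.0002 -0.0054]
```

The box measures x 100.0, y 0.3 mm and 0.9° in both views, so it is home. Now I'll descend to just above the button and look.

```bash
python3 -m pendant '[{"claw":0,"delta_pos":[0.005,0.0043,0.02],"rotation":[-0.0075,0,-0.005]},{"claw":0,"delta_pos":[0.005,0.0043,0.046],"rotation":[-0.0075,0,-0.005]},{"claw":0,"delta_pos":[0.005,0.0043,0.046],"rotation":[-0.0075,0,-0.005]},{"claw":0,"delta_pos":[0.005,0.0043,0.046],"rotation":[-0.0075,0,-0.005]}]' |head -1
python3 - <<'E'
from h import *
where();go([437.9,-332.3,76],1.437)
s=manip.camera("side")[:,:,::-1];t=manip.camera("top")[:,:,::-1]
print(proj("side",[437.9,-332.3,80.5]),proj("side",manip.read_state()["eef_pos"]))
cv2.imwrite("pics/c8b.png",cv2.resize(s[240:365,270:400],None,fx=4,fy=4,interpolation=3))
cv2.imwrite("pics/c8a.png",cv2.resize(t[130:260,360:500],None,fx=4,fy=4,interpolation=3))
E
```

```text
clock: 12.62
t 12.625 tcp [ 437.9 -332.1  100.6] rot [ 3.141 -0.     1.437] load [369.2 -10.7] F [ 0.8 -0.2  0.1] gap 0.0
dpos m [-0.0002  0.      0.0246] rot [ 0.0003 -0.0001 -0.0004]
[[322.66635768 305.22626044]] [[322.84214921 300.96193737]]
```

View pics/c8b.png

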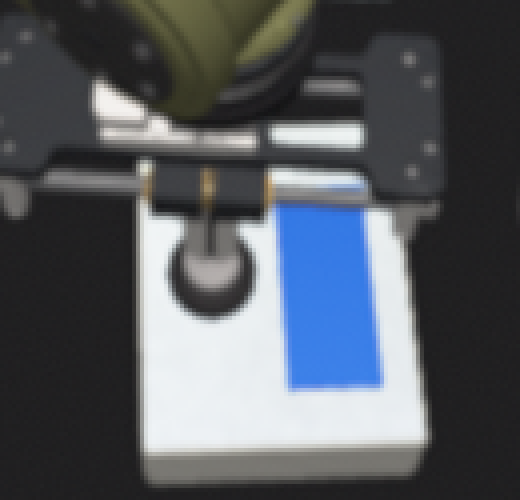

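View pics/c8a.png

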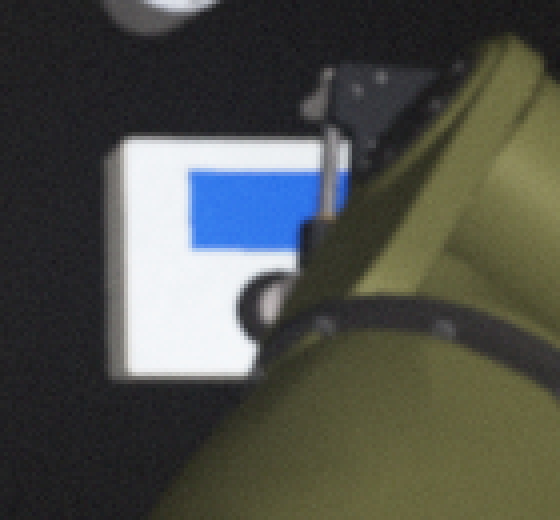

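The fingertip is centred over the cap at side-crop (210,250). I'll press in small steps and watch the force.

```bash
python3 -m pendant '[{"claw":0,"delta_pos":[0,0,0.01],"rotation":[0,0,0]},{"claw":0,"delta_pos":[0,0,0.018],"rotation":[0,0,0]},{"claw":0,"delta_pos":[0,0,0.022],"rotation":[0,0,0]},{"claw":0,"delta_pos":[0,0,0.024],"rotation":[0,0,0]},{"claw":0,"delta_pos":[0,0,0.026],"rotation":[0,0,0]},{"claw":0,"delta_pos":[0,0,0.026],"rotation":[0,0,0]}]'; python3 -c "
from h import *
where()"
```

```text
clock: 13.48
eef_pos: [438.3, -332.4, 76.9]
eef_rot: [3.14, 0.001, 1.437]
wrist_force: [-9.1, 7.5, 24.2]
finger_gap: 0.4
t 13.475 tcp [ 438.3 -332.4   76.9] rot [3.140e+00 1.000e-03 1.437e+00] load [369.4 -10.2] F [-9.1  7.5 24.2] gap 0.4
```

It bottomed out at 24 N at z 76.9. I'll release in small steps; the force against height should show the actual spring travel.

```bash
python3 -m pendant '[{"claw":0,"delta_pos":[0,0,-0.001],"rotation":[0,0,0]},{"claw":0,"delta_pos":[0,0,-0.001],"rotation":[0,0,0]}]'; python3 -m pendant '[{"claw":0,"delta_pos":[0,0,-0.002],"rotation":[0,0,0]},{"claw":0,"delta_pos":[0,0,-0.002],"rotation":[0,0,0]}]'; python3 -m pendant '[{"claw":0,"delta_pos":[0,0,-0.002],"rotation":[0,0,0]},{"claw":0,"delta_pos":[0,0,-0.002],"rotation":[0,0,0]}]';python3 -m pendant '[{"claw":0,"delta_pos":[0,0,-0.002],"rotation":[0,0,0]},{"claw":0,"delta_pos":[0,0,-0.002],"rotation":[0,0,0]}]';python3 -m pendant '[{"claw":0,"delta_pos":[0,0,-0.002],"rotation":[0,0,0]},{"claw":0,"delta_pos":[0,0,-0.002],"rotation":[0,0,0]}]'
```

```text
clock: 13.72
eef_pos: [438.2, -332.4, 78.2]
eef_rot: [3.14, 0.001, 1.437]
wrist_force: [-1.5, 1.7, 4.0]
finger_gap: 0.7
clock: 13.98
eef_pos: [438.3, -332.4, 80.3]
eef_rot: [3.14, 0.001, 1.437]
wrist_force: [-1.6, 0.5, 3.3]
finger_gap: 0.5
clock: 14.22
eef_pos: [438.3, -332.4, 82.3]
eef_rot: [3.14, 0.001, 1.437]
wrist_force: [0.2, 1.1, 2.4]
finger_gap: 0.4
clock: 14.48
eef_pos: [438.3, -332.4, 84.3]
eef_rot: [3.14, 0.001, 1.437]
wrist_force: [-1.4, 0.6, -0.1]
finger_gap: 0.4
clock: 14.72
eef_pos: [438.3, -332.4, 86.4]
eef_rot: [3.14, 0.001, 1.437]
wrist_force: [0.1, -1.3, 0.6]
finger_gap: 0.2
```

The force fades from 4 N to 0 between z 77 and z 83, about 6 mm of spring travel, so the button was fully pressed and has sprung back. I'll rise clear and run the final checks.

```bash
python3 -m pendant '[{"claw":0,"delta_pos":[0,0,-0.05],"rotation":[0,0,0]},{"claw":0,"delta_pos":[0,0,-0.1],"rotation":[0,0,0]},{"claw":0,"delta_pos":[0.06,0.05,-0.12],"rotation":[0,0,0]},{"claw":0,"delta_pos":[0.12,0.1,-0.12],"rotation":[0,0,0]},{"claw":0,"delta_pos":[0.15,0.13,-0.12],"rotation":[0,0,0]},{"claw":0,"delta_pos":[0.15,0.13,-0.12],"rotation":[0,0,0]},{"claw":0,"delta_pos":[0.15,0.13,-0.12],"rotation":[0,0,0]}]'
python3 - <<'E'
from h import *
where()
for n in("side","top"): cv2.imwrite(f"pics/f_{n}.png",manip.camera(n)[:,:,::-1])
E
```

```text
clock: 15.6
eef_pos: [586.9, -200.8, 206.1]
eef_rot: [3.14, 0.001, 1.438]
wrist_force: [-0.7, -0.8, 0.4]
finger_gap: 0.7
t 15.6 tcp [ 586.9 -200.8  206.1] rot [3.140e+00 1.000e-03 1.438e+00] load [219.3 119.6] F [-0.7 -0.8  0.4] gap 0.7
```

View pics/f_side.png

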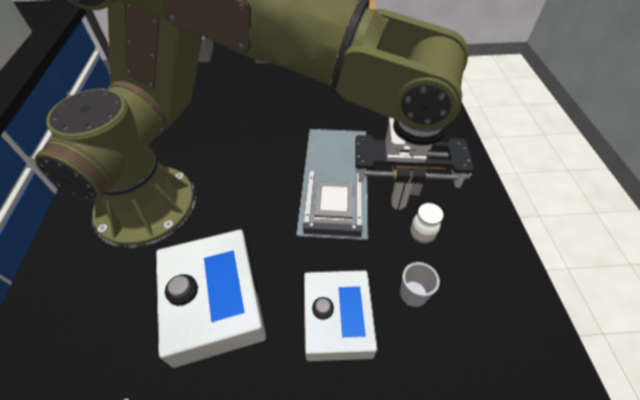

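View pics/f_top.png

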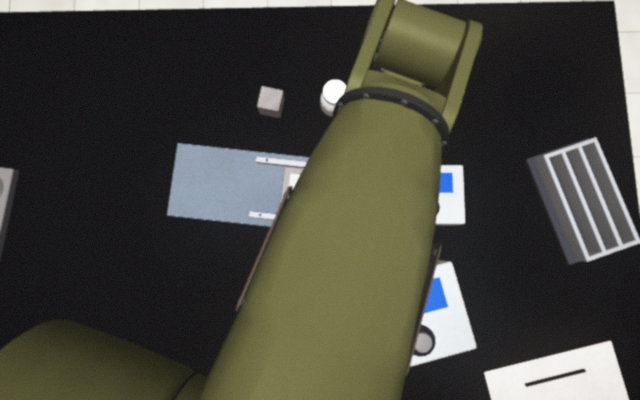

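The final views show the box against the stop at side px (335,200). The jar at side px (427,222), the cup at side px (419,284) and the cube at top px (270,101) are where they started. The button is up at side px (323,306), and the arm is clear of everything.

```bash
python3 -c "
from cell import manip
print(manip.sign_off())"
```

```text
the job is handed in; nothing more can be done
None
```

The box is home against the stop, the smaller meter's start button was pressed fully and let go, and I handed the job in at about 15.7 s. No verdict was reported.

**Box:** I nudged it sideways on the apron to centre and square it, then pushed it from behind with spread fingertips kept above the rail tops. At the stop the push force jumped to 16 N. After I backed off, the two views together gave x 100.0 mm, y 0.3 mm and about 0.9° off square. I saw no sign of either rail being touched.

**Button:** I pressed until it bottomed at 24 N. On release the force fell from 4 N to 0 over about 6 mm, which fits full travel and spring-back. The cap appeared up in the last side view.

**Disagreement:** the camera put the button top at z 80.5 mm, but by contact it was about 83 mm, slightly more than the stated 2 mm calibration error.

**Last checks:** the wrist force was near zero with the arm clear. In the last top view the arm partly hid the box and jar and fully hid the cup, so I checked those in the side view. The cube, hidden in the side view, I checked in the top view. All three bystanders looked unmoved.

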